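# Clock a pipe tee to its tube on an air manifold and couple it

## Robot

A 6-joint arm with a two-finger parallel gripper is mounted at the origin on a cart in front of the work surface, level with it; the furniture and walls round the work are solid. World frame = base frame: x ahead of the robot, y to its left, z up, the work surface at z = 0. Lengths are in m, angles in rad, forces in N, time in s.
With the tool pointing down it reaches from about 0.375 to 0.9 m from the base axis. Payload 3.1 kg.
Tool frame: the origin (TCP) lies at the very end of the fingers, on their centre line; the grasp point (between the pads) lies 19 mm behind it; z points along the fingers, y is the line along which they close (so a half turn about z gives the same grasp; the last joint's range is limited). The gripper opens to 87 mm and grips with 3 to 60 N. Pads are 19 mm wide; open, the fingers measure 117 mm over their backs; the gripper's body (75 mm by 190 mm) begins 51 mm behind the grasp point.
Start: joints at [-1.29, 0.527, 1.433, -0, 1.181, -0.178], TCP at [0.277, -0.56, 0.223] pointing down, gripper open.
Joint ranges: [-3.08, 3.08], [-0.75, 2.2], [0.22, 2.44], [-1.43, 4.57], [0, 2.65], [-2.85, 2.85]. Speed limits (rad/s): [2.79, 2.79, 3.14, 3.14, 3.14, 3.14].

## Interface

Orientations are given as a unit quaternion [x, y, z, w].
In Python, from cell import env, kinematics, imaging, ticket gives the robot as it stands. Calls block until the motion is done:
- env.goto(position, orientation): joint-space move of the TCP to a pose.
- env.movel(position, frame=None, vel=0.15, stop_force=None): straight line of the TCP; frame=None keeps the orientation; vel is the mean speed in m/s. With stop_force (N) it stops when the force on the tool has changed by that much, and returns True; else False.
- env.goto_joints(angles): joint-space move.
- env.command_gripper(opening): finger opening in m; the grip force is fixed at half the most; returns when the fingers have stopped.
- env.wait(seconds).
- kinematics.solve_ik(position, orientation): joint angles nearest the present ones, or None.
- imaging.read_camera(name): name is "side" or "top" or "wrist"; returns the picture (400x640x3 uint8, blue, green, red); there is no depth.
- imaging.calibration(name): a dict with "mtx" (3x3 intrinsics, pixels), "camera_from_world" (4x4, takes a point from world to camera coordinates). Camera axes: x right, y up, looking along -z (the intrinsics and any distortion apply to the point x, -y, -z); pixel columns grow to the right and rows downward; lengths in m; the calibration is good to about 2 mm. A picture is of the moment at which its call begins: read the wrist's pose just before it. calibration takes no time and is no camera call; for the wrist camera it gives the pose at the moment of the call.
A pose or a line that the arm cannot do raises env.PlanningError and nothing moves.
- ticket.hand_in(): hands the job in; it is judged then, once.
Readings, each from a call of its own:
- env.current_t(): time.
- env.current_joints(): joint angles.
- env.current_qd(): joint speeds.
- env.current_tau(): joint torques, N m.
- env.current_ee_pos(): TCP position.
- env.current_orientation(): TCP orientation.
- env.current_force(): force on the tool from outside, world axes, zero at the start.
- env.current_ft_torque(): the same for the moment, N m.
- env.current_opening(): finger opening in m.
- env.current_grip_force(): force on a finger pad.
Only numpy, scipy, OpenCV 4.12 (cv2) and the standard library are available. Lean on these libraries where they do the work, as an engineer would, in place of code of your own. Each camera call takes 0.05 s, during which the arm holds its last target. There are 200 camera calls.

## Task

The brass tee on the blue air manifold is still loose in its thread. Screw it in, clockwise from above, until you feel its taper thread pull up tight and one of its mouths faces the copper tube squarely; if it still turns easily when it lines up, carry on to the next line-up, but half a turn past the tight one would crack the block. Then slide the tube along its two rests fully home into the tee without ramming it, let go of it, and leave the other things on the bench undisturbed.

Things in the scene. Friction and masses are not known exactly. Their poses are not given: they have to be found in the camera images.
- tee_centre (a point): Centre of the brass tee (screw axis and crossbar axis cross here), 85 mm up. Level crossbar along x, 60 mm long; its middle 24 mm is a block with flat upright sides 30 mm apart (y), 29 mm high: grip it there from above. Beyond it two like round arms, 28 mm across, end in mouths 30 mm from the centre; bores 17.8 mm wide, 18 mm deep. z up.
- tee: The tee, origin at tee_centre. Right-hand taper thread, 2 mm a turn; clockwise from above screws it in; stays where left. A mouth faces the tube every half turn. Turning it in takes 0.13 to 0.21 N m at a loose line-up, 0.49 to 0.57 N m at the right, tight one half a turn on (read while turning: at rest friction may hide up to 0.7 N m). Which comes first differs.
- port (a point): Fixed: middle of the threaded port on top of the blue manifold block (146 x 46 mm, 42 mm high, bolted down), on the screw axis, z up. Brass plugs 7 mm high stand beside the tee, and a gauge 101 mm high 78 mm beyond it. A 27 mm hexagon collar under the tee tops out 11 mm over this point. With the tee rightly tightened tee_centre is 43 mm above this point, half a turn earlier 44 mm.
- tube_line (a point): Fixed: midway between the tube's two grey vee rests, on the line of the tube's axis, 85 mm up, 132 mm from the screw axis. x is level along the tube, away from the tee; the line runs through the screw axis. The rests are 10 mm thick, centred 52 mm either side of this point along x (94 mm clear between them), and end about level with the tube's axis.
- tube_mid (a point): Middle of the loose copper tube (190 mm long, 16 mm across), on its axis, 85 mm up; x runs along it, away from the tee. It lies in the vees and slides along them; grip it across from above, between the rests.
- tube: The copper tube as a body, about 0.15 kg, origin and axes as tube_mid.
- tube_nose (a point): Middle of the chamfered tube end that faces the tee; x as tube_mid. At the start 62 to 70 mm from the screw axis. Home, it stands on the bottom of the bore, 12 mm from tee_centre, and the black ring round the tube, which begins 18 mm behind the nose, is at the tee's mouth. A push of 5 to 10 N is ample; over 25 N harms the fitting.
- hammer: Cross-peen hammer, 308 mm long, lying at the right; leave it alone. Origin under its middle.
- oil_can: Red oil can with a yellow spout, 68 mm across, 165 mm high, behind the manifold; leave it alone. Origin under its middle.
- screw_tin: Open round tin of screws, 76 mm across, 50 mm high, behind the manifold; leave it alone. Origin under its middle.
- marking_blue: Small blue bottle with a black cap, 33 mm across, 68 mm high, at the back; leave it alone. Origin under its middle.
There are look-alikes about, which are no part of the job. Leave any red look-alike of the part that bears tube_line alone.

How it is judged:
By the outcome, as a careful person would: the job done as asked, in the order asked, and still so for the second after the job is handed in, with the robot touching nothing.
It also fails if it takes over 69 s, if anything falls off the work surface, if the arm or the gripper's body presses on something with over 40 N, if the wrist force passes 120 N, or if a joint passes its speed limit or range.

## Working session

There is one attempt and no reset: what is moved stays moved. The work goes in short steps, each a Python script; the robot and the scene stay as the last script left them, time stands still between calls to the robot, and variables do not carry over. Pictures are saved under pics/ and viewed, at most 10 in all, crops included, and the job is handed in when it is done.

```bash
ls; mkdir -p pics; python3 - <<'E'
from cell import env, kinematics, imaging, ticket
import cv2, numpy as np
for n in ["top","side"]:
    im=imaging.read_camera(n); cv2.imwrite(f"pics/{n}0.png",im)
    c=imaging.calibration(n); print(n,c["mtx"].tolist(),np.round(c["camera_from_world"],4).tolist(),[k for k in c])
print(env.current_t(),env.current_force(),env.current_opening(),env.current_orientation())
E
```

```text
pics
top [[384.1171146443571, 0.0, 324.11708152616234], [0.0, 384.1171146443571, 200.54747296211423], [0.0, 0.0, 1.0]] [[-0.0029, -0.9997, 0.025, 0.0845], [0.994, -0.0001, 0.1096, -0.6306], [-0.1095, 0.0252, 0.9937, -1.1692], [0.0, 0.0, 0.0, 1.0]] ['mtx', 'camera_from_world']
side [[376.6544860042804, 0.0, 313.12066373199804], [0.0, 376.6544860042804, 203.73155685715923], [0.0, 0.0, 1.0]] [[0.9945, -0.1037, 0.017, -0.5914], [0.0576, 0.6734, 0.737, -0.1431], [-0.0878, -0.732, 0.6756, -1.0], [0.0, 0.0, 0.0, 1.0]] ['mtx', 'camera_from_world']
0.1 [0.55804495 0.42120954 0.1502833 ] 0.08721746918797202 [ 9.73692108e-01  2.27865692e-01 -4.95419750e-05 -9.49660267e-04]
```

View pics/top0.png

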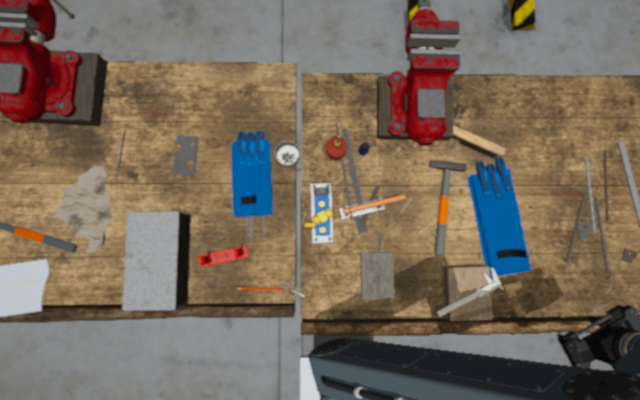

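View pics/side0.png

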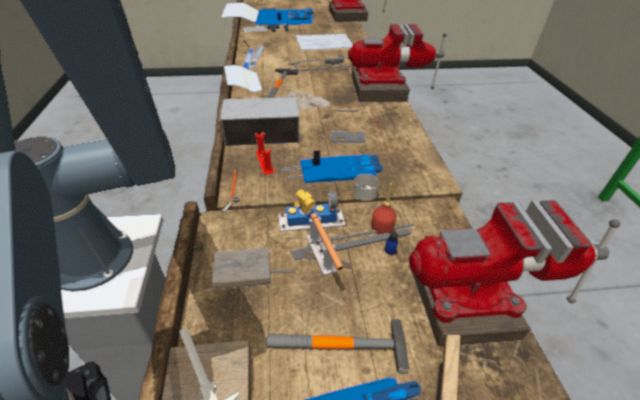

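The top view shows the manifold at about (320,213), the yellow tee at (320,216) and the tube from (345,212) to (407,197). The red look-alike rest is at (223,256), the can at (336,147), the tin at (287,155) and the bottle at (364,149). The side view agrees. Next I'll localise these roughly and look from the wrist.

```bash
cat > h.py <<'E'
from cell import env, kinematics, imaging, ticket
import cv2, numpy as np
from scipy.spatial.transform import Rotation as R
def cast(c,uv,z):
    K=c["mtx"];T=np.array(c["camera_from_world"])
    uv=np.atleast_2d(uv).astype(float)
    d=np.c_[(uv[:,0]-K[0][2])/K[0][0],-(uv[:,1]-K[1][2])/K[1][1],-np.ones(len(uv))]@T[:3,:3]
    o=-T[:3,:3].T@T[:3,3]
    return o+d*((z-o[2])/d[:,2])[:,None]
def proj(c,P):
    T=np.array(c["camera_from_world"]);p=np.atleast_2d(P)@T[:3,:3].T+T[:3,3]
    K=c["mtx"];return np.c_[K[0][2]+K[0][0]*p[:,0]/-p[:,2],K[1][2]-K[1][1]*p[:,1]/-p[:,2]]
def down(yaw):  # tool z down, tool y (closing line) at angle yaw in the world xy plane
    y=np.array([np.cos(yaw),np.sin(yaw),0]);z=np.array([0,0,-1.]);x=np.cross(y,z)
    return R.from_matrix(np.c_[x,y,z]).as_quat()
def yaw():
    m=R.from_quat(env.current_orientation()).as_matrix();return np.arctan2(m[1,1],m[0,1])
E
python3 - <<'E'
from h import *
im=cv2.imread("pics/top0.png");c=imaging.calibration("top")
hsv=cv2.cvtColor(im,cv2.COLOR_BGR2HSV)
roi=np.zeros(im.shape[:2],np.uint8);roi[170:260,295:415]=255
for n,lo,hi in [("tube",(5,130,150),(16,255,255)),("yel",(20,150,120),(32,255,255))]:
    m=cv2.inRange(hsv,lo,hi)&roi
    cs,_=cv2.findContours(m,cv2.RETR_EXTERNAL,cv2.CHAIN_APPROX_NONE)
    for k in cs:
        if cv2.contourArea(k)<15: continue
        r=cv2.minAreaRect(k); b=cv2.boxPoints(r)
        print(n,r,cast(c,r[0],.09).round(3)); print(cast(c,b,.09)[:,:2].round(3).tolist())
print(imaging.calibration("wrist")["mtx"][0].tolist(), np.round(imaging.calibration("wrist")["camera_from_world"],3).tolist())
print(yaw())
E
```

```text
tube ((374.83074951171875, 203.8538360595703), (5.804233551025391, 61.84273147583008), 75.3236083984375) [[ 0.615 -0.067  0.09 ]]
[[0.6, 0.025], [0.647, -0.155], [0.63, -0.159], [0.583, 0.021]]
yel ((312.2307434082031, 222.3461456298828), (6.933752059936523, 17.75040626525879), 56.30992889404297) [[0.56 0.12 0.09]]
[[0.554, 0.148], [0.583, 0.104], [0.566, 0.093], [0.537, 0.137]]
yel ((327.7500305175781, 213.25003051757812), (8.485280990600586, 6.363960266113281), 45.0) [[0.587 0.074 0.09 ]]
[[0.589, 0.09], [0.602, 0.076], [0.584, 0.059], [0.571, 0.072]]
[309.03137324037397, 0.0, 316.26910718443696] [[0.445, -0.896, -0.002, -0.623], [0.863, 0.429, -0.267, 0.033], [0.24, 0.117, 0.964, -0.391], [0.0, 0.0, 0.0, 1.0]]
-1.111025509592729
```

```bash
python3 - <<'E'
from h import *
import threading,time
log=[];run=True
def poll():
    while run:
        try: log.append((env.current_t(),env.current_joints()[5],env.current_ft_torque()[2]))
        except Exception as e: log.append(repr(e))
        time.sleep(.01)
th=threading.Thread(target=poll);th.start()
t=env.current_t()
env.goto([0.575,0.075,0.25],down(0.56)); run=False; th.join()
print(env.current_t()-t,len(log),log[:3],log[len(log)//2],log[-2:])
print(env.current_joints(),env.current_ee_pos(),yaw(),env.current_force(),env.current_ft_torque())
im=imaging.read_camera("wrist"); cv2.imwrite("pics/w1.png",im)
E
```

```text
2.4917 2 [(0.1, np.float64(-0.17846852864230534), np.float64(0.008798976202894193)), (2.5917, np.float64(-0.6228637757680334), np.float64(0.049348549183073596))] (2.5917, np.float64(-0.6228637757680334), np.float64(0.049348549183073596)) [(0.1, np.float64(-0.17846852864230534), np.float64(0.008798976202894193)), (2.5917, np.float64(-0.6228637757680334), np.float64(0.049348549183073596))]
[-6.44169351e-02  4.35891508e-01  1.51668791e+00 -3.22118322e-04
  1.18896837e+00 -6.22863776e-01] [0.57522448 0.07403366 0.24993355] 0.5585668423436748 [-0.55396539  0.88872493  0.64802794] [ 0.07124957 -0.1342065   0.04934855]
```

View pics/w1.png

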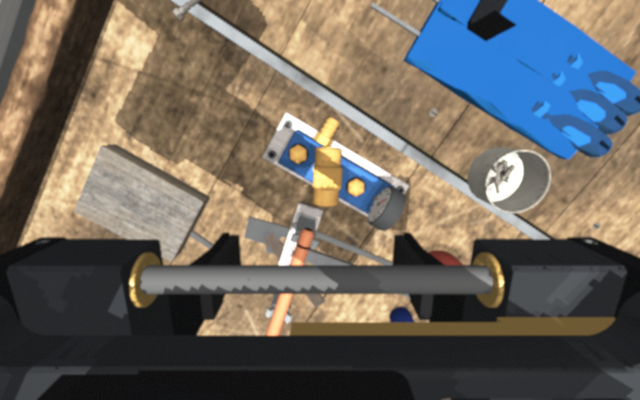

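The wrist view shows the tee at about (328,168) on the manifold, two plugs at (298,153) and (356,187), the gauge at (387,203), the tube's nose at (305,238) and a rest at (308,215). I'll zoom in and check the API.

View pics/w1c.png

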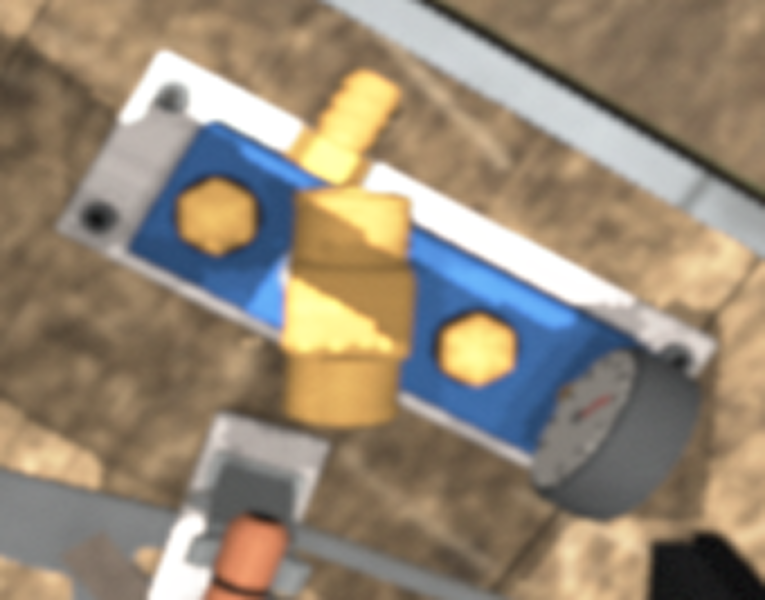

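The crop shows the tee's block, with its top corners at about (288,270), (413,268), (408,355) and (285,345) in the crop. The nose is at (265,515), and the tee is turned some degrees off the tube line. Now I'll compute these.

```bash
python3 - <<'E'
from h import *
im=cv2.imread("pics/w1.png");c=imaging.calibration("wrist")
u=lambda p:np.array(p,float)/[4.5,4]+[250,100]
b=cast(c,u([(288,270),(413,268),(408,357),(285,348)]),.0995);print("block",b.round(4).tolist(),b.mean(0).round(4))
ang=lambda v:np.degrees(np.arctan2(v[1],v[0]))
print("sides along",ang(b[3]-b[0]),ang(b[2]-b[1]),"across",ang(b[1]-b[0]),ang(b[2]-b[3]))
L=cast(c,u([(300,200),(287,410)]),.0995-.0145);Rr=cast(c,u([(409,200),(398,412)]),.085)
print("arm edges",ang(L[1]-L[0]),ang(Rr[1]-Rr[0]),L.mean(0)/2+Rr.mean(0)/2)
pl=cast(c,u([(216,215),(477,347)]),.049);print("plugs",pl.round(4).tolist(),pl.mean(0),ang(pl[1]-pl[0]))
ed=cast(c,u([(205,125),(640,355)]),.042);print("manif edge",ang(ed[1]-ed[0]))
hsv=cv2.cvtColor(im,cv2.COLOR_BGR2HSV)
m=cv2.inRange(hsv,(3,120,120),(14,255,255));m[:225]=0;m[262:]=0;m[:,:260]=0;m[:,330:]=0
for r in range(236,262,4):
    x=np.flatnonzero(m[r]); print(r,x.min() if len(x) else None,x.max() if len(x) else None,end=";")
c2=imaging.calibration("top");im2=cv2.imread("pics/top0.png")
E
```

```text
block [[0.5608, 0.0938, 0.0995], [0.5845, 0.1092, 0.0995], [0.5963, 0.0892, 0.0995], [0.571, 0.0762, 0.0995]] [0.5781 0.0921 0.0995]
sides along -60.00156788607859 -59.52306876397171 across 33.0964696714764 27.244179575814798
arm edges -61.10173327941969 -59.388661816013816 [0.5795773  0.09073125 0.085     ]
plugs [[0.5403, 0.0906, 0.049], [0.6199, 0.0939, 0.049]] [0.58009912 0.09222823 0.049     ] 2.347460208406061
manif edge 1.682598663762776
236 300 312;240 298 310;244 299 309;248 296 303;252 294 306;256 293 305;260 292 303;
```

```bash
python3 - <<'E'
from h import *
env.goto([0.565,-0.01,0.23],down(np.radians(-76)))
print(env.current_t(),yaw())
im=imaging.read_camera("wrist"); cv2.imwrite("pics/w2.png",im);c=imaging.calibration("wrist")
np.savez("w2.npz",mtx=c["mtx"],camera_from_world=c["camera_from_world"])
print(proj(c,[[.579,.0915,.085],[.615,-.067,.085],[.591,.023,.085]]))
cv2.imwrite("pics/w2c.png",cv2.resize(im[60:240,120:520],None,fx=2,fy=2,interpolation=cv2.INTER_CUBIC))
E
```

```text
4.175 -1.3260777523246134
[[221.0858763  153.94083835]
 [385.13216883 157.65188158]
 [291.3065457  159.03658987]]
```

View pics/w2c.png

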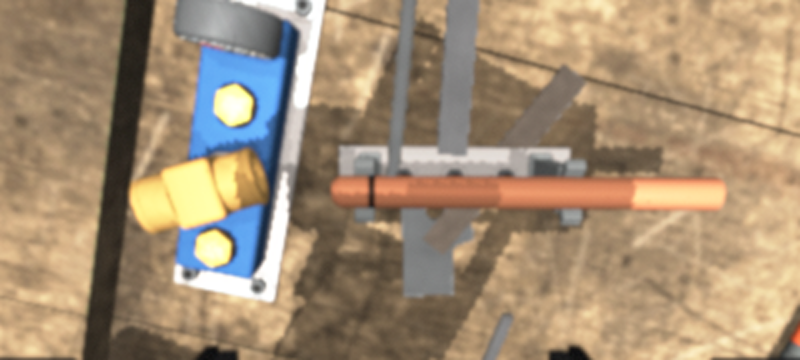

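The crop shows the tube lying level from (332,190) to (725,194), its ring at (372,191), the rests at (365,188) and (572,192), and the tee at about (197,190). Next I'll measure the axes.

```bash
python3 - <<'E'
from h import *
im=cv2.imread("pics/w2.png");c=dict(np.load("w2.npz"))
hsv=cv2.cvtColor(im,cv2.COLOR_BGR2HSV)
def best(lo,hi,x0,x1,y0,y1):
    m=cv2.inRange(hsv,lo,hi);k=np.zeros_like(m);k[y0:y1,x0:x1]=m[y0:y1,x0:x1]
    cs,_=cv2.findContours(cv2.morphologyEx(k,cv2.MORPH_CLOSE,np.ones((7,7))),cv2.RETR_EXTERNAL,cv2.CHAIN_APPROX_NONE)
    return max(cs,key=cv2.contourArea)
ang=lambda v:np.degrees(np.arctan2(v[1],v[0]))
t=best((2,110,70),(14,255,255),280,490,140,172)
r=cv2.minAreaRect(t);print(r)
P=t[:,0,:].astype(float)
# centre line: mid of top and bottom edge per column
cols=[x for x in range(312,478)];ce=np.array([[x,P[P[:,0]==x][:,1].mean()] for x in cols if (P[:,0]==x).any()])
f=np.polyfit(ce[:,0],ce[:,1],1);x0,x1=P[:,0].min(),P[:,0].max()
A=cast(c,[[x0-.5,np.polyval(f,x0)],[x1+.5,np.polyval(f,x1)]],.087)
print("tube ends",A.round(4).tolist(),np.linalg.norm(A[1]-A[0]),"ang",ang(A[1]-A[0]),"mid",A.mean(0))
k=best((17,100,60),(32,255,255),180,256,130,178);r=cv2.minAreaRect(k);print(r)
b=cast(c,cv2.boxPoints(r),.085);print("tee",b[:,:2].round(4).tolist(),b.mean(0).round(4),[ang(b[(i+1)%4]-b[i]).round(1) for i in range(4)])
bl=cast(c,np.array([(162,168),(205,155),(226,215),(180,229)])/2+[120,60],.0995);print("block",bl.mean(0),[ang(bl[(i+1)%4]-bl[i]).round(1) for i in range(4)])
d=A[1]-A[0];d/=np.linalg.norm(d);n=np.array([-d[1],d[0],0])
for q in ([.579,.0915,.085],b.mean(0),bl.mean(0)): print("offset from line",(np.array(q)-A[0])@n,"dist to nose",(A[0]-q)@d)
E
```

```text
((383.49395751953125, 155.94900512695312), (197.0469512939453, 16.986915588378906), 0.36493632197380066)
tube ends [[0.5932, 0.0302, 0.087], [0.6392, -0.1593, 0.087]] 0.19502456144825195 ang -76.37020919921251 mid [ 0.61619237 -0.06455365  0.087     ]
((218.62355041503906, 159.3851318359375), (39.493412017822266, 69.56637573242188), 79.5625228881836)
tee [[0.5768, 0.1311], [0.6051, 0.0681], [0.5693, 0.054], [0.5396, 0.119]] [0.5727 0.0931 0.085 ] [np.float64(-65.8), np.float64(-158.5), np.float64(114.5), np.float64(18.0)]
block [0.57868467 0.09132276 0.0995    ] [np.float64(-59.8), np.float64(-150.5), np.float64(120.8), np.float64(25.4)]
offset from line 0.000628660675176873 dist to nose 0.06291097207488067
offset from line -0.005133704659402515 dist to nose 0.06591369518666422
offset from line 0.000280440905271278 dist to nose 0.06281303081788338
```

The tube line runs at -76.4° and passes within 0.5 mm of the screw axis, which is at (0.5787, 0.0914). The tee is at -60°, so the first line-up is 16.4° clockwise. I'll grip it and turn in steps, reading the torque.

```bash
cat >> h.py <<'E'
C=np.array([.5787,.0914]);LINE=np.radians(-76.4)
def rd(tag=""):
    print(tag,"t %.2f yaw %.2f z %.4f F %s M %s tau6 %.3f qd6 %.3f op %.4f g %.1f"%(env.current_t(),np.degrees(yaw()),env.current_ee_pos()[2],np.round(env.current_force(),1),np.round(env.current_ft_torque(),3),env.current_tau()[5],env.current_qd()[5],env.current_opening(),env.current_grip_force()))
E
python3 - <<'E'
from h import *
y0=np.radians(30)
env.command_gripper(.055)
env.goto([*C,.14],down(y0)); rd("above")
env.movel([*C,.066],stop_force=8); rd("down")
env.command_gripper(0.0); rd("grip")
for a in (5,9,13,16.4):
    env.goto([*C,.066-a/360*.002],down(y0-np.radians(a))); rd(a)
E
```

```text
above t 6.53 yaw 29.95 z 0.1402 F [-0.9 -0.3  0.2] M [ 0.009 -0.126  0.007] tau6 -0.003 qd6 -0.003 op 0.0549 g 0.0
down t 7.17 yaw 29.98 z 0.0664 F [ 0.4  0.3 -0.3] M [ 0.004 -0.113 -0.015] tau6 -0.000 qd6 0.002 op 0.0549 g 0.0
grip t 7.74 yaw 30.00 z 0.0665 F [-3.5 -3.2  6. ] M [-0.48   0.444 -0.115] tau6 -0.125 qd6 -0.000 op 0.0298 g 29.9
5 t 7.99 yaw 24.92 z 0.0665 F [-3.8 -2.6  5.8] M [-0.649  0.461 -0.399] tau6 -0.386 qd6 -0.003 op 0.0298 g 30.0
9 t 8.24 yaw 20.94 z 0.0664 F [-3.1 -2.9  5.8] M [-0.489  0.503 -0.309] tau6 -0.324 qd6 -0.004 op 0.0297 g 30.0
13 t 8.49 yaw 16.94 z 0.0664 F [-2.6 -1.9  6. ] M [-0.541  0.459 -0.337] tau6 -0.313 qd6 -0.002 op 0.0296 g 30.0
16.4 t 8.74 yaw 13.56 z 0.0664 F [-2.  -3.1  5.2] M [-0.552  0.44  -0.26 ] tau6 -0.250 qd6 -0.005 op 0.0296 g 30.0
```

```bash
python3 - <<'E'
from h import *
p=env.current_ee_pos()
rd("rest"); env.wait(.2); rd("rest+.2")
for i,(a,sf) in enumerate([(15.4,.0),(16.4,.0),(17,.6),(18,.6),(18.6,1.0)]):
    s=env.movel([*C,.0659+(i%2)*2e-4],frame=down(np.radians(30-a)),vel=.0006,stop_force=sf or None); rd((a,s))
E
```

```text
rest t 8.74 yaw 13.56 z 0.0664 F [-2.  -3.1  5.2] M [-0.552  0.44  -0.26 ] tau6 -0.250 qd6 -0.005 op 0.0296 g 30.0
rest+.2 t 8.94 yaw 13.55 z 0.0664 F [-2.8 -2.7  5.2] M [-0.533  0.503 -0.299] tau6 -0.264 qd6 0.000 op 0.0298 g 30.0
(15.4, False) t 9.19 yaw 14.50 z 0.0664 F [-3.4 -3.3  6.6] M [-0.53   0.455 -0.499] tau6 -0.450 qd6 0.001 op 0.0299 g 30.1
(16.4, False) t 9.44 yaw 13.63 z 0.0664 F [-2.1 -2.3  6. ] M [-0.587  0.523 -0.049] tau6 -0.063 qd6 -0.001 op 0.0299 g 29.9
(17, False) t 9.69 yaw 13.08 z 0.0664 F [-3.6 -3.6  6.4] M [-0.561  0.563  0.02 ] tau6 0.070 qd6 0.001 op 0.0300 g 29.9
(18, False) t 9.94 yaw 12.05 z 0.0664 F [-3.7 -3.1  5.7] M [-0.628  0.619  0.051] tau6 0.034 qd6 -0.002 op 0.0296 g 29.9
(18.6, False) t 10.19 yaw 11.47 z 0.0664 F [-3.1 -3.2  7.5] M [-0.63   0.575  0.073] tau6 0.072 qd6 -0.001 op 0.0298 g 29.9
```

```bash
python3 - <<'E'
from h import *
T=lambda a:down(np.radians(30-a))
env.movel([*C,.0662],frame=T(2),vel=.0006); rd("back")
k=0
for i in range(12):
    s=env.movel([*C,.0659+(i%2)*3e-4],frame=T(16.4),vel=.0003,stop_force=1.2); rd(s)
    if not s: break
E
```

```text
back t 10.63 yaw 28.00 z 0.0665 F [-3.8 -3.9  5.1] M [-0.667  0.558 -0.124] tau6 -0.155 qd6 0.002 op 0.0299 g 29.9
True t 10.87 yaw 19.79 z 0.0665 F [-0.3  0.2  3.5] M [-0.096 -0.065 -0.556] tau6 -0.073 qd6 -0.110 op 0.0297 g 30.1
True t 11.10 yaw 19.71 z 0.0664 F [ 0.3 -0.7  2.6] M [-0.048 -0.011 -0.416] tau6 -0.403 qd6 0.003 op 0.0301 g 30.0
True t 11.35 yaw 18.79 z 0.0664 F [-0.2 -0.   3.3] M [-0.091  0.028 -0.043] tau6 0.045 qd6 -0.011 op 0.0297 g 29.9
True t 11.56 yaw 17.73 z 0.0664 F [-0.2 -0.5  3.1] M [-0.035 -0.058 -0.156] tau6 0.005 qd6 -0.021 op 0.0296 g 29.9
True t 11.77 yaw 17.11 z 0.0664 F [-0.  -0.1  3.4] M [-0.045 -0.042 -0.011] tau6 0.055 qd6 -0.015 op 0.0301 g 29.9
True t 11.97 yaw 16.43 z 0.0664 F [0.4 0.3 3.6] M [-0.033 -0.083 -0.008] tau6 0.045 qd6 -0.016 op 0.0296 g 29.9
True t 12.18 yaw 16.05 z 0.0664 F [-0.  -0.1  3. ] M [-0.003  0.024 -0.006] tau6 0.071 qd6 -0.011 op 0.0295 g 29.9
True t 12.39 yaw 15.59 z 0.0664 F [0.7 0.7 3.2] M [-0.026 -0.061 -0.007] tau6 0.070 qd6 -0.010 op 0.0297 g 29.9
True t 12.60 yaw 15.32 z 0.0664 F [-0.3 -1.   2.9] M [ 0.022 -0.057  0.078] tau6 0.084 qd6 -0.006 op 0.0295 g 29.9
True t 12.81 yaw 15.01 z 0.0664 F [ 0.4 -0.4  2.6] M [-0.013 -0.066  0.096] tau6 0.089 qd6 -0.010 op 0.0295 g 29.9
True t 13.02 yaw 14.83 z 0.0664 F [ 0.4 -0.6  3.6] M [-0.016 -0.114  0.058] tau6 0.093 qd6 -0.004 op 0.0296 g 29.9
True t 13.22 yaw 14.63 z 0.0664 F [-0.2  0.4  3.2] M [-0.001 -0.035  0.06 ] tau6 0.099 qd6 -0.005 op 0.0297 g 29.9
```

At the first line-up the slow-turn torque is only about 0.1 N m, so it's loose. I'll carry on half a turn with one regrip, reading the torque on the way.

```bash
cat >> h.py <<'E'
def slow(a0,a1,T,n=5):   # small slow clockwise steps, reading after each
    for a in np.linspace(a0,a1,n): env.movel([*C,.066-a/360*.002+1e-4],frame=T(a),vel=.0006); rd("%.1f"%a)
E
python3 - <<'E'
from h import *
T=lambda a:down(np.radians(30-a))
for a in (40,72,104): env.goto([*C,.066-a/360*.002],T(a)); rd(a)
slow(104.4,106.4,T)
env.command_gripper(.055); rd("open")
env.movel([*C,.125],vel=.2)
q=np.array(env.current_joints());q[5]-=np.pi;env.goto_joints(q); rd("rot")
c=imaging.calibration("wrist");cv2.imwrite("pics/w3.png",imaging.read_camera("wrist"))
np.savez("w3.npz",mtx=c["mtx"],camera_from_world=c["camera_from_world"]);print(proj(c,[*C,.0995]))
E
```

```text
40 t 13.72 yaw -10.09 z 0.0662 F [-1.7 -1.7  7.9] M [-0.323  0.269 -0.28 ] tau6 -0.323 qd6 -0.002 op 0.0298 g 30.0
72 t 14.31 yaw -42.05 z 0.0661 F [-1.2 -2.3  7.3] M [-0.27   0.334 -0.214] tau6 -0.157 qd6 0.001 op 0.0298 g 29.9
104 t 14.90 yaw -74.04 z 0.0659 F [-0.9 -3.1  6. ] M [-0.316  0.296 -0.142] tau6 -0.098 qd6 -0.001 op 0.0299 g 29.9
104.4 t 15.15 yaw -74.35 z 0.0659 F [-0.9 -2.8  5.6] M [-0.175  0.269  0.215] tau6 0.194 qd6 -0.001 op 0.0300 g 29.9
104.9 t 15.40 yaw -74.83 z 0.0659 F [-2.  -2.1  5.6] M [-0.176  0.3    0.253] tau6 0.260 qd6 0.000 op 0.0299 g 29.9
105.4 t 15.65 yaw -75.33 z 0.0659 F [-0.3 -2.8  5.8] M [-0.18   0.258  0.296] tau6 0.263 qd6 -0.000 op 0.0296 g 29.9
105.9 t 15.90 yaw -75.83 z 0.0659 F [-0.5 -3.1  6.2] M [-0.226  0.284  0.285] tau6 0.264 qd6 -0.000 op 0.0300 g 29.9
106.4 t 16.15 yaw -76.33 z 0.0659 F [-1.3 -2.6  7. ] M [-0.171  0.266  0.237] tau6 0.265 qd6 -0.000 op 0.0294 g 29.9
open t 16.90 yaw -76.40 z 0.0655 F [-0.5  0.2  0.7] M [-0.027  0.045 -0.022] tau6 0.000 qd6 -0.000 op 0.0550 g 0.0
rot t 20.00 yaw 103.59 z 0.1254 F [ 0.5  0.9 -0.1] M [ 0.141 -0.116 -0.023] tau6 -0.001 qd6 0.000 op 0.0549 g 0.0
[[314.88856876 233.18202539]]
```

View pics/w3.png

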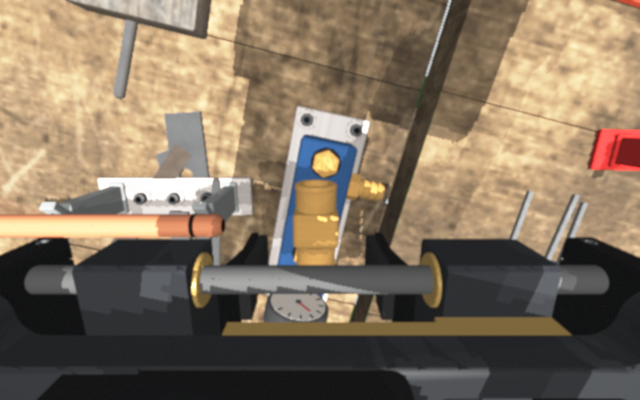

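The tee stands upright in the view at (316,215), centred between the fingers. The torque has risen to 0.26 N m midway, consistent with tight at the next line-up.

```bash
python3 - <<'E'
from h import *
T=lambda a:down(np.radians(210-a))
env.movel([*C,.0656],stop_force=8); rd("down")
env.command_gripper(0.0); rd("grip")
for a in (140,170,193): env.goto([*C,.066-a/360*.002],T(a)); rd(a)
slow(193.5,196.4,T,7)
E
```

```text
down t 20.60 yaw 103.60 z 0.0657 F [ 0.5 -0.6 -0.4] M [ 0.151 -0.094 -0.026] tau6 0.001 qd6 -0.000 op 0.0550 g 0.0
grip t 21.17 yaw 103.60 z 0.0662 F [-0.5 -3.1  3.8] M [-0.31  -0.052 -0.074] tau6 -0.092 qd6 -0.003 op 0.0299 g 30.0
140 t 21.78 yaw 70.04 z 0.0660 F [-0.7 -5.8  5.9] M [-0.785  0.017 -0.05 ] tau6 0.007 qd6 0.001 op 0.0299 g 30.0
170 t 22.35 yaw 40.06 z 0.0658 F [-2.1 -6.9  5.9] M [-1.014  0.125 -0.069] tau6 0.009 qd6 0.000 op 0.0300 g 30.0
193 t 22.82 yaw 17.03 z 0.0657 F [-2.4 -7.4  6. ] M [-1.225  0.29  -0.091] tau6 -0.102 qd6 -0.001 op 0.0300 g 30.0
193.5 t 23.07 yaw 16.64 z 0.0657 F [-2.  -6.6  5.6] M [-1.077  0.228  0.301] tau6 0.267 qd6 -0.001 op 0.0299 g 30.0
194.0 t 23.32 yaw 16.20 z 0.0657 F [-1.8 -7.9  6. ] M [-1.137  0.273  0.454] tau6 0.429 qd6 -0.001 op 0.0299 g 30.0
194.5 t 23.57 yaw 15.73 z 0.0657 F [-2.  -7.1  6.5] M [-1.129  0.205  0.45 ] tau6 0.444 qd6 0.000 op 0.0296 g 30.0
194.9 t 23.82 yaw 15.24 z 0.0657 F [-2.8 -8.   6.3] M [-1.154  0.22   0.42 ] tau6 0.446 qd6 -0.000 op 0.0296 g 30.0
195.4 t 24.07 yaw 14.76 z 0.0657 F [-1.5 -5.7  5. ] M [-1.142  0.195  0.463] tau6 0.447 qd6 0.000 op 0.0297 g 30.0
195.9 t 24.32 yaw 14.28 z 0.0657 F [-2.2 -7.2  4.9] M [-1.174  0.265  0.419] tau6 0.448 qd6 -0.000 op 0.0298 g 30.0
196.4 t 24.57 yaw 13.80 z 0.0657 F [-2.7 -7.4  6.9] M [-1.111  0.224  0.472] tau6 0.449 qd6 0.001 op 0.0296 g 30.0
```

The slow-turn torque settles at about 0.45 N m at the line-up (0.1, then 0.26, then 0.45 along the way), so this is the tight one. I'll release and check alignment from above the tube.

```bash
python3 - <<'E'
from h import *
ct=imaging.calibration("top");print("can",cast(ct,[[336,147]],.1),cast(ct,[[336,147]],.16))
d=np.array([np.cos(LINE),np.sin(LINE)]);A0=np.array([.5932,.0302])
P=A0+d*((C-A0)@d+.158)
env.command_gripper(.05); rd("open")
env.movel([*C,.17],vel=.25)
env.goto([*(P+d*0.0),.17],down(np.radians(13.6))); rd("over tube")
c=imaging.calibration("wrist");im=imaging.read_camera("wrist");cv2.imwrite("pics/w4.png",im)
np.savez("w4.npz",mtx=c["mtx"],camera_from_world=c["camera_from_world"])
print(proj(c,[[*C,.0995],[*A0,.093]]))
E
```

```text
can [[0.78535619 0.04905238 0.1       ]] [[0.77013434 0.05249543 0.16      ]]
open t 25.25 yaw 13.60 z 0.0649 F [-0.4  0.2 -0.2] M [ 0.01  -0.104  0.006] tau6 0.000 qd6 0.000 op 0.0499 g 0.0
over tube t 26.49 yaw 13.53 z 0.1683 F [ 0.6  0.2 -0.8] M [ 0.038 -0.062 -0.015] tau6 -0.008 qd6 -0.001 op 0.0500 g 0.0
[[318.41328252 -15.13282148]
 [317.82908939  88.48162747]]
```

View pics/w4.png

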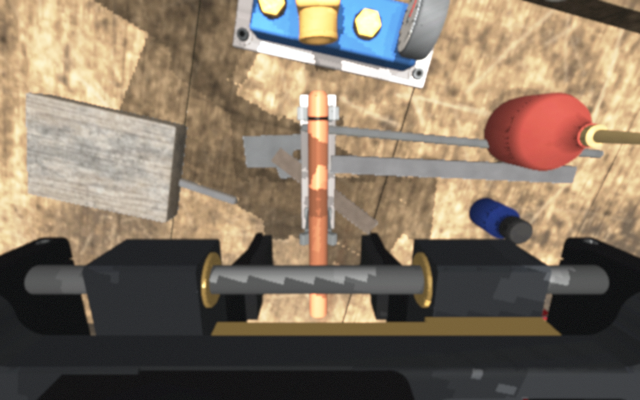

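The tube is vertical at column 318, with its nose at row 90 as predicted. The tee's mouth is at (319,40) with upright edges, so they're aligned. Now I'll grip the tube and slide it.

```bash
python3 - <<'E'
from h import *
im=cv2.imread("pics/w4.png");hsv=cv2.cvtColor(im,cv2.COLOR_BGR2HSV);m=cv2.inRange(hsv,(17,90,60),(32,255,255))
for r in (5,15,22,30,36): x=np.flatnonzero(m[r,285:350])+285; print(r,x.min(),x.max(),end="; ")
d=np.array([np.cos(LINE),np.sin(LINE)]);A0=np.array([.5932,.0302]);o=A0+d*((C-A0)@d)
P=lambda s:o+d*s
s_=lambda:(np.array(env.current_ee_pos()[:2])-o)@d
env.movel([*P(.158),.066],frame=down(np.radians(13.6)),stop_force=8); rd("down")
env.command_gripper(0.0); rd("grip"); s0=s_()
for tgt,v,f in ((.130,.04,6),(.100,.02,7)):
    st=env.movel([*P(tgt),env.current_ee_pos()[2]],vel=v,stop_force=f); rd(("moved",st,round(s0-s_(),4)))
    if st: break
E
```

```text
5 298 337; 15 300 335; 22 300 335; 30 300 335; 36 300 336; down t 27.38 yaw 13.65 z 0.0667 F [ 0.3  0.  -0.8] M [ 0.019 -0.117  0.011] tau6 -0.000 qd6 0.001 op 0.0499 g 0.0
grip t 28.07 yaw 13.60 z 0.0661 F [-1.2 -1.   2.3] M [-0.093  0.02  -0.004] tau6 0.012 qd6 -0.000 op 0.0155 g 30.0
('moved', False, np.float64(0.0291)) t 28.93 yaw 13.58 z 0.0661 F [-3.   0.5  3.5] M [0.028 0.252 0.044] tau6 0.014 qd6 -0.001 op 0.0153 g 30.0
('moved', True, np.float64(0.0523)) t 30.11 yaw 13.67 z 0.0661 F [ 0.2 -1.4  2.6] M [-0.159 -0.179 -0.036] tau6 -0.014 qd6 -0.002 op 0.0151 g 30.0
```

```bash
python3 - <<'E'
from h import *
d=np.array([np.cos(LINE),np.sin(LINE)])
p=np.array(env.current_ee_pos()); 
st=env.movel([*(p[:2]-d*.004),p[2]],vel=.006,stop_force=7); rd(("push",st,round((p[:2]-env.current_ee_pos()[:2])@d,4)))
env.command_gripper(.04); rd("open")
p=env.current_ee_pos();env.movel([p[0],p[1],.17],vel=.2)
env.goto([0.565,0.0,0.23],down(np.radians(-76)))
c=imaging.calibration("wrist");im=imaging.read_camera("wrist");cv2.imwrite("pics/w5.png",im)
np.savez("w5.npz",mtx=c["mtx"],camera_from_world=c["camera_from_world"]);rd()
cv2.imwrite("pics/w5c.png",cv2.resize(im[90:230,150:410],None,fx=3,fy=3,interpolation=cv2.INTER_CUBIC))
E
```

```text
('push', True, np.float64(-0.0001)) t 30.52 yaw 13.74 z 0.0661 F [ 0.2 -0.9  3. ] M [-0.114 -0.114 -0.069] tau6 -0.035 qd6 0.000 op 0.0152 g 30.0
open t 31.26 yaw 13.76 z 0.0662 F [0.5 0.4 0.4] M [-0.018 -0.091  0.011] tau6 -0.000 qd6 -0.002 op 0.0400 g 0.0
 t 33.38 yaw -75.97 z 0.2292 F [-0.4  0.2  0.2] M [ 0.041 -0.022  0.007] tau6 -0.002 qd6 0.001 op 0.0400 g 0.0
```

View pics/w5c.png

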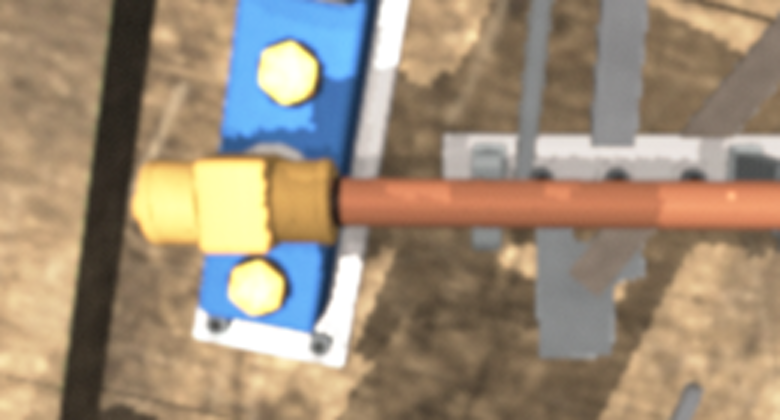

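The tee lines up with the tube. The black ring sits right at the mouth, at (338,203) in the crop, so the tube is home and the gripper is clear. Handing in.

```bash
python3 -c "
from h import *
print(ticket.hand_in())"
```

```text
the job is handed in; nothing more can be done
None
```

The tee is screwed in to its tight line-up (about 0.45 N m, read just after each slow step), squarely facing the tube. The tube is home with its ring at the tee's mouth and released, I did not touch the other items, and I handed the job in at about 33 s; the system gave no verdict.

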